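# Put the long-nose pliers away in a part-extension drawer

## Robot

A 6-joint arm with a two-finger parallel gripper is mounted at the origin on a cart in front of the work surface, level with it; the furniture and walls round the work are solid. World frame = base frame: x ahead of the robot, y to its left, z up, the work surface at z = 0. Lengths are in m, angles in rad, forces in N, time in s.
With the tool pointing down it reaches from about 0.35 to 1 m from the base axis. Payload 7.1 kg.
Tool frame: the origin (TCP) lies midway between the tips of the shut fingers; the grasp point (between the pads) lies 19 mm behind it; y points along the fingers, z is the direction in which the jaws open and shut, and the axes are right-handed (so a half turn about y gives the same grasp; the last joint's range is limited). The gripper opens to 85 mm and grips with 20 to 120 N. Pads are 22 mm wide; open, the fingers measure 114 mm over their backs; the gripper's body (76 mm by 85 mm) begins 54 mm behind the grasp point. The pads swing forward as they close: fully open they stand 13 mm farther back than shut.
Start: joints at [-1.313, 0.423, 1.63, -0, 1.089, -0.019], TCP at [0.171, -0.601, 0.231] pointing down, gripper open.
Joint ranges: [-3, 3], [-0.9, 2.11], [0.09, 2.58], [-1.31, 4.45], [0.11, 2.69], [-2.54, 2.54]. Speed limits (rad/s): [2.39, 2.39, 3.01, 3.14, 3.14, 3.14].

## Interface

Orientations are given as a unit quaternion [w, x, y, z].
In Python, from bench import bot gives the robot as it stands.
- The arm moves only by the tool servo_tool, never from a script. Its argument "rows" is a list of rows, each an object with "xyz": the shift along the tool's x, y, z in cm, a list of three; "rotation": the turn, a rotation vector about the tool's x, y, z in rad, a list of three. In form: [{"xyz": [tx, ty, tz], "rotation": [ax, ay, az]}, ...]. A call has 1 to 10 rows; each row is the pose to reach, as a shift and turn from the pose commanded when the call began, along the tool's axes at that moment; what a row does not reach only later rows make up. A row lasts 1/10 s, in which the tool goes at most 50 mm and 8.59 degrees, less where a joint would pass 70% of its speed; a pose out of reach is approached as far as the arm can. A call with a gripper value outside its range is refused whole. "grip" is the closure, from -1 (fully open) to 1 (shut), set as the call begins (left out, the last holds). The fingers move at their own pace and stop on an object; "newtons" is the grip in N (left out, the last holds). Time passes only in rows, so rows that repeat a pose let the fingers close. It gives the time, the measured TCP pose, the force and the opening at its end, in the units of the state.
- bot.sense(): the state, without advancing time (a new reading comes with each control period).
- bot.capture(name): name is "scene" or "top" or "wrist"; returns a dict with "img" (384x512x3 uint8, red, green, blue), "range_z" (384x512 float32, m along the optical axis (not along the pixel's ray), 0 where there is no reading), "K" (3x3 intrinsics, pixels), "dist" ([k1, k2, p1, p2, k3] as OpenCV has them; the pictures are not rectified), "R" (3x3) and "t" (3): a world point X has camera coordinates R X + t; the wrist camera has in their place "T_tool_cam" (4x4, takes a point from camera to tool coordinates, whose origin is the TCP and whose axes are the tool frame's). Camera axes: x right, y down, z forward; pixel columns grow to the right and rows downward; lengths in m; the calibration is good to about 2 mm. A picture is of the moment at which its call begins: read the wrist's pose just before it.
- bot.close_job(): hands the job in, once; it reports no verdict.
Trained networks look in a picture, given as the dict that the camera call returned (one of the last four; its "shot" number tells which), for a name from the list of things; names that differ only in an ending like _2 or _b are one class to them, and where a whole thing is asked for, a point or a joint stands for the part that bears it (a point fixed in the world has none). Each returns a list of dicts, best first, with "p" (0 to 1); they miss things now and then, are a little off and sometimes report something else, mostly with a low value. They report only what shows in the picture. A call takes as long as a camera call.
- bot.outline_of(picture, name): "pixels" (384x512 bool, what is visible of it).
- bot.place_of(picture, name): "at" ([x, y, z] in m, in world coordinates, good to about 4 mm: a listed point, or the origin of a listed thing).
The state is a dict: "time_s": time; "joint_positions": joint angles; "joint_velocities": joint speeds; "effort": joint torques, N m; "tool_pos": TCP position; "orientation": TCP orientation; "wrist_force": force on the tool from outside, world axes, zero at the start; "moment": the same for the moment, N m; "width": opening from 0.0 (shut) to 1.0 (fully open).
Only numpy, scipy, OpenCV 4.12 (cv2) and the standard library are available. Lean on these libraries where they do the work, as an engineer would, in place of code of your own. Each camera call takes 0.05 s, during which the arm holds its last target. There are 200 camera calls.

## Task

Put the blue-handled long-nose pliers away in the upper drawer of the small blue-and-grey drawer unit, flat on the drawer's bottom and lengthwise from front to back, and shut the drawer fully. The runners let it out only about half its depth, so the pliers will only go in at a slant, one end first under the top of the unit; somewhere in the rear half, out of sight, lies a steel drilling jig, and the pliers must come to lie beside it, not on it. Leave the other things on the bench where they are.

Things in the scene. Friction and masses are not known exactly. Their poses are not given: they have to be found in the camera images.
- long_nose: pliers with blue dipped handles, flat on the bench, nose roughly away from the robot: 167 long, 45 wide over the handles, 13 thick, 0.16 kg. Origin: middle of the underside. Nose tip at y = -83, handle ends at y = +83, z up. Two handles from y = -5 to +83, 38 to 44 over both at y = +15 to +60, a gap between them; nose 22 wide, rivet at y = -28
- drawer_unit: steel bench unit, blue carcass with two grey-fronted drawers one above the other, fixed to the bench: 225 deep (x), 198 wide (y), 140 high. Origin: centre of its underside; x points to its back, its front plane is at x = -112.5, z up. The top panel is 10 thick (underside at z = 130) and begins at the front plane; above its top there is free room
- upper_drawer (a joint): how far the upper drawer is out (along the unit's -x): 0 shut, 0.098 at its stop; runners drag about 7 N. Inside 205 long, 158 wide; at the stop only its front 94 mm is open from above. Side and back walls 44 high above its floor; front 14 thick, 49 high above its floor (top 127 above the bench); floor to underside of the unit's top 52
- upper_handle (a point): middle of the bar of the upper drawer's steel bow handle, 36 in front of the drawer's front face, 105 above the bench; bar 8 thick, straight along y for 74, 28 to 32 of free room behind it. Moves with the drawer; axes as the unit's
- upper_floor (a point): centre of the upper drawer's inside floor (78 above the bench). Moves with the drawer; axes as the unit's: front wall at x = -102, back wall +99, side walls at y = -79 and +79. In its rear half, hidden under the unit's top, lies a loose steel drilling jig, 50 long (front to back), 32 wide, 16 high, its front end 20 to 48 behind the centre; how far left or right is not told
- crimper: bystander: crimping pliers with black handles, 193 x 45 x 13, flat on the bench; origin: middle of the underside, nose to -y
- side_cutter: bystander: side cutters with red handles, 146 x 45 x 13, flat on the bench; origin: middle of the underside
- multimeter: bystander: digital multimeter, 140 x 68 x 43; origin: centre of the underside
- relay: bystander: grey plug-in relay standing on the bench, 22 x 28 x 36; origin: centre of the underside
- terminal_blue: bystander: blue rail terminal lying on its side, 40 x 48 x 10; origin: centre of the underside
- pill_bottle: bystander: white screw-cap bottle, 40 across, 80 high; origin: centre of the underside

How it is judged:
By the outcome, as a careful person would: the job done as asked, in the order asked, and still so for the second after the job is handed in, with the robot touching nothing.
It also fails if it takes over 69 s, if anything falls off the work surface, if the arm or the gripper's body presses on something with over 40 N, if the wrist force passes 120 N, or if a joint passes its speed limit or range.

## Working session

There is one attempt and no reset: what is moved stays moved. The work goes in short steps, Python scripts to look and compute and a tool call to move; the robot and the scene stay as the last step left them, time stands still between calls to the robot, and variables do not carry over. Pictures are saved under pics/ and viewed, on a budget of 10 in all, crops included, one or two more only if the job needs it, and the job is handed in when it is done.

Besides the shell and the picture viewer there is one more tool, called after ">>>" as a command line: name --argument value ..., lists and objects as JSON in quotes. servo_tool: Moves the arm, as the interface text tells. Its arguments: {"type":"object","properties":{"rows":{"type":"array","items":{"type":"object","properties":{"xyz":{"type":"array","items":{"type":"number"}},"rotation":{"type":"array","items":{"type":"number"}}}}},"grip":{"type":"number"},"newtons":{"type":"number"}},"required":["rows"]}

```bash
ls; mkdir -p pics
cat > h.py <<'E'
from bench import bot
import numpy as np, cv2
from scipy.spatial.transform import Rotation as Ro
def pose():
    s=bot.sense(); q=s['orientation']; return np.array(s['tool_pos']), Ro.from_quat([q[1],q[2],q[3],q[0]]).as_matrix()
def cam(name):
    p,R=pose(); c=bot.capture(name)
    if name=='wrist':
        T=np.eye(4);T[:3,:3]=R;T[:3,3]=p; M=T@np.array(c['T_tool_cam'])
    else:
        M=np.eye(4);M[:3,:3]=np.array(c['R']).T;M[:3,3]=-M[:3,:3]@np.array(c['t'])
    c['M']=M; return c
def cloud(c,mask=None):
    z=c['range_z']; m=(z>0) if mask is None else (z>0)&mask
    v,u=np.nonzero(m); uv=np.stack([u,v],1).astype(np.float64)[:,None]
    n=cv2.undistortPoints(uv,np.array(c['K'],float),np.array(c['dist'],float))[:,0]
    d=z[m]; P=np.c_[n*d[:,None],d]
    return P@c['M'][:3,:3].T+c['M'][:3,3], u, v
def save(c,n): cv2.imwrite('pics/'+n,c['img'][:,:,::-1])
def rel(target_p,target_R=None):
    p,R=pose(); d=R.T@(np.array(target_p)-p)*100
    r=np.zeros(3) if target_R is None else Ro.from_matrix(R.T@target_R).as_rotvec()
    return d.round(2), r.round(4)
E
python3 - <<'E'
from h import *
s=bot.sense(); print({k:np.round(s[k],3) for k in s}); print(pose()[1].round(3))
names=['long_nose','drawer_unit','upper_drawer','upper_handle','upper_floor','crimper','side_cutter','multimeter','relay','terminal_blue','pill_bottle']
for n in ['scene','top']:
    c=cam(n); save(c,n+'1.png'); print(n,c['M'].round(3).tolist())
    for k in names:
        r=bot.place_of(c,k)
        print(k,[(np.round(x['at'],3).tolist(),round(x['p'],2)) for x in r[:2]])
a=cv2.imread('pics/scene1.png');b=cv2.imread('pics/top1.png')
cv2.imwrite('pics/both.png',cv2.resize(np.vstack([a,b]),None,fx=.78,fy=.78))
E
```

```text
pics
{'time_s': np.float64(0.0), 'joint_positions': array([-1.313,  0.424,  1.631, -0.   ,  1.089, -0.019]), 'joint_velocities': array([ 0.001,  0.003, -0.002,  0.001,  0.001, -0.001]), 'effort': array([ 0.0000e+00, -5.5738e+01, -2.8175e+01, -0.0000e+00,  7.0000e-03,
        0.0000e+00]), 'tool_pos': array([ 0.171, -0.601,  0.231]), 'orientation': array([ 0.097, -0.098,  0.701, -0.7  ]), 'wrist_force': array([-0.119,  0.669, -0.282]), 'moment': array([ 0.005,  0.008, -0.027]), 'width': np.float64(1.001)}
[[-0.962 -0.     0.273]
 [-0.273  0.002 -0.962]
 [-0.    -1.    -0.002]]
scene [[0.917, -0.219, 0.332, 0.099], [-0.398, -0.534, 0.746, -0.995], [0.014, -0.816, -0.577, 0.791], [0.0, 0.0, 0.0, 1.0]]
long_nose [([0.526, -0.266, -0.001], 0.89)]
drawer_unit [([0.687, 0.032, -0.002], 0.95), ([0.514, 0.029, 0.102], 0.61)]Traceback (most recent call last):
  File "<stdin>", line 7, in <module>
ValueError: it knows: crimper, drawer_unit, long_nose, multimeter, pill_bottle, relay, side_cutter, terminal_blue, upper_floor, upper_handle
```

Run:
```python
from h import *
names=['long_nose','drawer_unit','upper_handle','upper_floor','crimper','side_cutter','multimeter','relay','terminal_blue','pill_bottle']
for n in ['scene','top']:
    c=cam(n); save(c,n+'1.png'); print(n,c['M'].round(3).tolist())
    for k in names:
        r=bot.place_of(c,k)
        print(k,[(np.round(x['at'],3).tolist(),round(x['p'],2)) for x in r[:2]])
    r=bot.outline_of(c,'long_nose')
    if r:
        P,u,v=cloud(c,r[0]['pixels']); P=P[(P[:,2]<.03)&(P[:,2]>.004)]
        rect=cv2.minAreaRect((P[:,:2]*1000).astype(np.float32)); print('LN',len(P),rect, np.percentile(P[:,2],[5,50,95]))
        x,y=P[:,:2].mean(0); w,V=np.linalg.eigh(np.cov(P[:,:2].T)); print(x,y,V[:,1])
    # drawer unit top edges
    P,u,v=cloud(c); Q=P[(P[:,2]>.134)&(P[:,2]<.147)&(P[:,0]>.5)&(P[:,0]<.9)&(abs(P[:,1])<.25)]
    if len(Q)>50: print('top',len(Q),cv2.minAreaRect((Q[:,:2]*1000).astype(np.float32)),Q[:,2].mean())
a=cv2.imread('pics/scene1.png');b=cv2.imread('pics/top1.png')
cv2.imwrite('pics/both.png',cv2.resize(np.vstack([a,b]),None,fx=.78,fy=.78))
```

```text
scene [[0.917, -0.219, 0.332, 0.099], [-0.398, -0.534, 0.746, -0.995], [0.014, -0.816, -0.577, 0.791], [0.0, 0.0, 0.0, 1.0]]
long_nose [([0.528, -0.265, 0.002], 0.93)]
drawer_unit [([0.686, 0.032, 0.0], 0.96)]
upper_handle [([0.514, 0.031, 0.104], 0.7)]
upper_floor [([0.38, -0.366, -0.002], 0.56)]
crimper []
side_cutter [([0.377, -0.367, -0.004], 0.82)]
multimeter [([0.578, -0.414, -0.002], 0.81)]
relay [([0.475, -0.46, 0.002], 0.46)]
terminal_blue [([0.378, -0.365, -0.004], 0.74), ([0.461, -0.378, -0.005], 0.64)]
pill_bottle [([0.696, 0.296, -0.001], 0.63)]
LN 395 ((524.6688842773438, -268.0027160644531), (47.68461227416992, 162.12876892089844), 71.5471420288086) [0.00461794 0.00871358 0.01216645]
0.5158039683394469 -0.26762181316645467 [-0.9584734   0.28518196]
top 2202 ((652.082763671875, 30.800765991210938), (514.093994140625, 229.4215087890625), 65.51994323730469) 0.13920356822221097
top [[0.004, -0.978, 0.209, 0.282], [-1.0, -0.005, -0.002, -0.087], [0.003, -0.209, -0.978, 1.354], [0.0, 0.0, 0.0, 1.0]]
long_nose [([0.529, -0.267, 0.0], 0.62)]
drawer_unit [([0.683, 0.034, 0.003], 0.6)]
upper_handle [([0.514, 0.029, 0.103], 0.92)]
upper_floor []
crimper [([0.528, 0.304, -0.004], 0.77)]
side_cutter [([0.377, -0.362, -0.001], 0.58)]
multimeter [([0.576, -0.408, -0.002], 0.86), ([0.685, 0.031, 0.001], 0.61)]
relay [([0.47, -0.461, -0.004], 0.55)]
terminal_blue [([0.46, -0.375, 0.003], 0.61)]
pill_bottle [([0.695, 0.298, -0.003], 0.59)]
LN 250 ((516.52099609375, -261.42022705078125), (44.11682891845703, 137.34490966796875), 72.77887725830078) [0.00655039 0.01181945 0.01604846]
0.5131252646363121 -0.26038603387755416 [-0.95876753  0.28419153]
top 4675 ((712.8479614257812, -3.7971038818359375), (293.63671875, 443.41192626953125), 15.37928581237793) 0.14094000644171753
```

View pics/both.png

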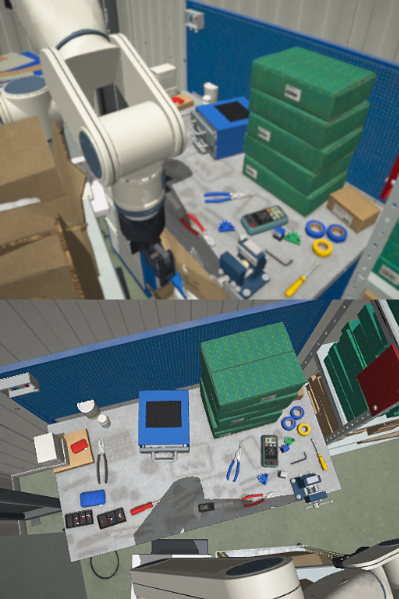

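```bash
cat >> h.py <<'E'
def down(yaw,lean=0.):
    """tool pointing down, tool z at world angle yaw; lean: extra turn about tool z"""
    z=np.array([np.cos(yaw),np.sin(yaw),0]); y=np.array([0,0,-1.]); R=np.c_[np.cross(y,z),y,z]
    return R@Ro.from_rotvec([0,0,lean]).as_matrix()
E
python3 - <<'E'
from h import *
c=cam('top'); r=bot.outline_of(c,'drawer_unit'); m=r[0]['pixels']
P,u,v=cloud(c,m); Q=P[(P[:,2]>.133)&(P[:,2]<.15)]
print(r[0]['p'],len(Q),cv2.minAreaRect((Q[:,:2]*1000).astype(np.float32)))
w=cam('wrist'); print(np.array(w['T_tool_cam']).round(3).tolist(), np.array(w['K']).round(0).tolist())
print(rel([.49,.03,.23],down(0)))
E
```

```text
0.65 4412 ((677.6043090820312, 35.093162536621094), (241.06356811523438, 197.8574676513672), 0.7547453045845032)
[[0.0, 0.963, 0.271, -0.068], [-0.0, -0.271, 0.963, -0.142], [1.0, -0.001, 0.0, -0.0], [0.0, 0.0, 0.0, 1.0]] [[314.0, 0.0, 260.0], [0.0, 314.0, 191.0], [0.0, 0.0, 1.0]]
(array([-47.95,   0.13, -52.  ]), array([-0.   , -1.294,  0.   ]))
```

>>> servo_tool --rows '[{"xyz": [-48,0,-52],"rotation": [0,-1.294,0]},{"xyz": [-48,0,-52],"rotation": [0,-1.294,0]},{"xyz": [-48,0,-52],"rotation": [0,-1.294,0]},{"xyz": [-48,0,-52],"rotation": [0,-1.294,0]},{"xyz": [-48,0,-52],"rotation": [0,-1.294,0]},{"xyz": [-48,0,-52],"rotation": [0,-1.294,0]},{"xyz": [-48,0,-52],"rotation": [0,-1.294,0]},{"xyz": [-48,0,-52],"rotation": [0,-1.294,0]},{"xyz": [-48,0,-52],"rotation": [0,-1.294,0]},{"xyz": [-48,0,-52],"rotation": [0,-1.294,0]}]' --grip 0.3

```text
time_s: 2.5
tool_pos: [0.3973, -0.1533, 0.2317]
orientation: [0.501, -0.5, 0.499, -0.5]
wrist_force: [0.7, -1.4, 0.4]
width: 0.35
```

>>> servo_tool --rows '[{"xyz": [0,0,0],"rotation": [0,0,0]}]'

```text
time_s: 2.6
tool_pos: [0.3987, -0.1505, 0.2317]
orientation: [0.502, -0.501, 0.498, -0.498]
wrist_force: [-0.9, -0.7, 0.0]
width: 0.347
```

>>> servo_tool --rows '[{"xyz": [-18,0,10],"rotation": [0,0,0]},{"xyz": [-18,0,10],"rotation": [0,0,0]},{"xyz": [-18,0,10],"rotation": [0,0,0]},{"xyz": [-18,0,10],"rotation": [0,0,0]},{"xyz": [-18,0,10],"rotation": [0,0,0]},{"xyz": [-18,0,10],"rotation": [0,0,0]}]'

```text
time_s: 3.2
tool_pos: [0.497, 0.0256, 0.2311]
orientation: [-0.5, 0.501, -0.499, 0.499]
wrist_force: [-0.8, 0.3, -0.4]
width: 0.346
```

Run:
```python
from h import *
c=cam('wrist'); save(c,'w1.png'); print(pose()[0].round(4))
r=bot.place_of(c,'upper_handle'); print([(np.round(x['at'],4).tolist(),round(x['p'],2)) for x in r[:2]])
P,u,v=cloud(c)
H=P[(abs(P[:,2]-.107)<.006)&(P[:,0]>.48)&(P[:,0]<.545)&(abs(P[:,1]-.03)<.03)]
print('bar',len(H),H.mean(0) if len(H) else 0)
if len(H): k=np.polyfit(H[:,1],H[:,0],1); print('slope',k)
T=P[(P[:,2]>.135)&(P[:,2]<.146)&(P[:,0]>.53)]; print('top',len(T))
fr=[];
for y in np.arange(-.06,.12,.01):
    q=T[abs(T[:,1]-y)<.005]
    if len(q)>5: fr.append((y,np.percentile(q[:,0],2)))
print(np.round(fr,4).tolist())
D=P[(P[:,2]>.122)&(P[:,2]<.132)&(P[:,0]>.5)&(P[:,0]<.6)]
print([(round(y,2),np.round(np.percentile(D[abs(D[:,1]-y)<.005][:,0],[5,50,95]),4).tolist()) for y in np.arange(-.05,.11,.02) if (abs(D[:,1]-y)<.005).sum()>5])
print('rel',rel([r[0]['at'][0],r[0]['at'][1],.086],down(0)))
```

```text
[0.4963 0.0246 0.231 ]
[([0.5184, 0.0309, 0.1029], 0.61)]
bar 639 [0.51366853 0.03131849 0.10801554]
slope [-0.02899499  0.51457661]
top 37109
[[-0.06, 0.6315], [-0.05, 0.5768], [-0.04, 0.5755], [-0.03, 0.5752], [-0.02, 0.575], [-0.01, 0.5745], [0.0, 0.5746], [0.01, 0.5742], [0.02, 0.5736], [0.03, 0.5737], [0.04, 0.5732], [0.05, 0.5729], [0.06, 0.5726], [0.07, 0.5723], [0.08, 0.572], [0.09, 0.5718], [0.1, 0.5714], [0.11, 0.5712]]
[(np.float64(-0.05), [0.57, 0.5742, 0.5768]), (np.float64(-0.03), [0.5542, 0.5596, 0.5648]), (np.float64(-0.01), [0.5517, 0.5576, 0.5642]), (np.float64(0.01), [0.5511, 0.5572, 0.5636]), (np.float64(0.03), [0.5508, 0.5566, 0.5631]), (np.float64(0.05), [0.5503, 0.556, 0.5627]), (np.float64(0.07), [0.5498, 0.5557, 0.5621]), (np.float64(0.09), [0.5492, 0.555, 0.5614])]
rel (array([-0.7 , 14.5 ,  2.26]), array([ 0.001 , -0.0003,  0.0004]))
```

View pics/w1.png

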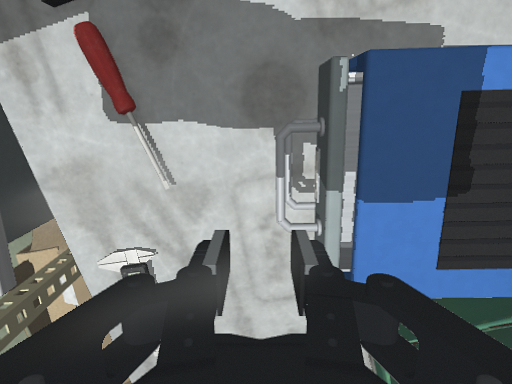

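>>> servo_tool --rows '[{"xyz": [-0.7,4,1.75],"rotation": [0,-0.029,0]},{"xyz": [-0.7,7,1.75],"rotation": [0,-0.029,0]},{"xyz": [-0.7,9,1.75],"rotation": [0,-0.029,0]},{"xyz": [-0.7,11,1.75],"rotation": [0,-0.029,0]},{"xyz": [-0.7,13,1.75],"rotation": [0,-0.029,0]},{"xyz": [-0.7,14.5,1.75],"rotation": [0,-0.029,0]},{"xyz": [-0.7,14.5,1.75],"rotation": [0,-0.029,0]},{"xyz": [-0.7,14.5,1.75],"rotation": [0,-0.029,0]}]'

```text
time_s: 4.1
tool_pos: [0.5138, 0.0306, 0.0866]
orientation: [-0.507, 0.507, -0.493, 0.493]
wrist_force: [0.1, 0.1, 0.3]
width: 0.354
```

>>> servo_tool --rows '[{"xyz": [0,0,0],"rotation": [0,0,0]},{"xyz": [0,0,0],"rotation": [0,0,0]},{"xyz": [0,0,0],"rotation": [0,0,0]},{"xyz": [0,0,0],"rotation": [0,0,0]}]' --grip 1 --newtons 30

```text
time_s: 4.5
tool_pos: [0.5146, 0.0315, 0.0873]
orientation: [0.507, -0.507, 0.492, -0.493]
wrist_force: [-1.2, -5.1, 6.5]
width: 0.081
```

>>> servo_tool --rows '[{"xyz": [0,0,-1],"rotation": [0,0,0]},{"xyz": [0,0,-2],"rotation": [0,0,0]},{"xyz": [0,0,-3],"rotation": [0,0,0]},{"xyz": [0,0,-4],"rotation": [0,0,0]},{"xyz": [0,0,-5],"rotation": [0,0,0]},{"xyz": [0,0,-6],"rotation": [0,0,0]},{"xyz": [0,0,-7],"rotation": [0,0,0]},{"xyz": [0,0,-7.5],"rotation": [0,0,0]},{"xyz": [0,0,-8],"rotation": [0,0,0]},{"xyz": [0,0,-8.3],"rotation": [0,0,0]}]'

```text
time_s: 5.5
tool_pos: [0.4342, 0.0294, 0.0873]
orientation: [0.509, -0.506, 0.491, -0.494]
wrist_force: [7.8, -3.9, -3.4]
width: 0.08
```

>>> servo_tool --rows '[{"xyz": [0,0,-0.3],"rotation": [0,0,0]},{"xyz": [0,0,-0.6],"rotation": [0,0,0]},{"xyz": [0,0,-0.6],"rotation": [0,0,0]}]'

```text
time_s: 5.8
tool_pos: [0.4286, 0.0292, 0.0873]
orientation: [0.509, -0.505, 0.491, -0.494]
wrist_force: [7.2, -4.4, -3.2]
width: 0.077
```

>>> servo_tool --rows '[{"xyz": [0,0,-0.3],"rotation": [0,0,0]},{"xyz": [0,0,-0.6],"rotation": [0,0,0]},{"xyz": [0,0,-0.9],"rotation": [0,0,0]},{"xyz": [0,0,-0.9],"rotation": [0,0,0]}]'

```text
time_s: 6.2
tool_pos: [0.4286, 0.0293, 0.0878]
orientation: [0.513, -0.501, 0.486, -0.499]
wrist_force: [34.1, -3.7, -37.8]
width: 0.077
```

>>> servo_tool --rows '[{"xyz": [0,0,0.7],"rotation": [0,0,0]},{"xyz": [0,0,0.7],"rotation": [0,0,0]}]'

```text
time_s: 6.4
tool_pos: [0.4286, 0.0292, 0.0875]
orientation: [0.51, -0.505, 0.49, -0.495]
wrist_force: [11.2, -3.6, -5.5]
width: 0.074
```

>>> servo_tool --rows '[{"xyz": [0,0,0],"rotation": [0,0,0]},{"xyz": [0,0,0],"rotation": [0,0,0]},{"xyz": [0,0,0],"rotation": [0,0,0]},{"xyz": [0,-2,0],"rotation": [0,0,0]},{"xyz": [0,-6,0],"rotation": [0,0,0]},{"xyz": [0,-10,0],"rotation": [0,0,0]},{"xyz": [0,-14,0],"rotation": [0,0,0]},{"xyz": [0,-14,0],"rotation": [0,0,0]}]' --grip 0.3

```text
time_s: 7.2
tool_pos: [0.4259, 0.0295, 0.2309]
orientation: [0.51, -0.505, 0.49, -0.495]
wrist_force: [0.5, 0.2, -0.6]
width: 0.353
```

Run:
```python
from h import *
print(pose()[0])
R=down(np.pi/2+.029,0.); 
for l in (.7,-.7):
    R=down(np.pi/2+.029,l); print(l,'fingers',R[:,1].round(2))
    T=cam('wrist')['T_tool_cam'];
    for p in ([.40,.02,.24],):
        M=R@np.array(T)[:3,:3]; print('cam',(R@np.array(T)[:3,3]+p).round(3),'dir',M[:,2].round(2),rel(p,R))
```

```text
[0.42587801 0.02949873 0.23091816]
0.7 fingers [-0.64 -0.02 -0.76]
cam [0.439 0.021 0.393] dir [-0.41 -0.01 -0.91] (array([ 0.87, -1.15, -2.47]), array([-0.5521, -1.4992,  0.5519]))
-0.7 fingers [ 0.64  0.02 -0.76]
cam [0.256 0.015 0.305] dir [ 0.83  0.02 -0.56] (array([ 0.87, -1.31, -2.34]), array([ 0.5461, -1.5007, -0.5464]))
```

>>> servo_tool --rows '[{"xyz": [0.9,-1.3,-2.3],"rotation": [0.546,-1.5,-0.546]},{"xyz": [0.9,-1.3,-2.3],"rotation": [0.546,-1.5,-0.546]},{"xyz": [0.9,-1.3,-2.3],"rotation": [0.546,-1.5,-0.546]},{"xyz": [0.9,-1.3,-2.3],"rotation": [0.546,-1.5,-0.546]},{"xyz": [0.9,-1.3,-2.3],"rotation": [0.546,-1.5,-0.546]},{"xyz": [0.9,-1.3,-2.3],"rotation": [0.546,-1.5,-0.546]},{"xyz": [0.9,-1.3,-2.3],"rotation": [0.546,-1.5,-0.546]},{"xyz": [0.9,-1.3,-2.3],"rotation": [0.546,-1.5,-0.546]},{"xyz": [0.9,-1.3,-2.3],"rotation": [0.546,-1.5,-0.546]},{"xyz": [0.9,-1.3,-2.3],"rotation": [0.546,-1.5,-0.546]}]'

```text
time_s: 8.3
tool_pos: [0.3987, 0.02, 0.2375]
orientation: [0.673, -0.667, -0.17, -0.271]
wrist_force: [0.4, -0.6, 0.4]
width: 0.351
```

Run:
```python
from h import *
print(pose()[0], bot.sense()['joint_positions'].__repr__())
print(rel([.40,.02,.24],down(np.pi/2+.029,-.7)))
```

```text
[0.39874998 0.02001586 0.23750764] array([ 0.08597012, -0.13387907,  2.46489787, -0.44837706,  0.20213635,
       -0.92198653])
(array([ 0.25, -0.13,  0.03]), array([ 0.059 , -0.1603, -0.0643]))
```

>>> servo_tool --rows '[{"xyz": [0.2,0,0],"rotation": [0.059,-0.16,-0.064]},{"xyz": [0.2,0,0],"rotation": [0.059,-0.16,-0.064]},{"xyz": [0.2,0,0],"rotation": [0.059,-0.16,-0.064]},{"xyz": [0.2,0,0],"rotation": [0.059,-0.16,-0.064]}]'

```text
time_s: 8.7
tool_pos: [0.3995, 0.0186, 0.2435]
orientation: [0.669, -0.661, -0.247, -0.233]
wrist_force: [1.0, -0.2, -0.0]
width: 0.347
```

Run:
```python
from h import *
print(bot.sense()['joint_positions'].__repr__()); print(rel([.40,.02,.24],down(np.pi/2+.029,-.7)))
c=cam('wrist'); save(c,'w2.png')
r=bot.place_of(c,'upper_floor'); print(r[:1])
P,u,v=cloud(c)
# unit coords: xs behind front plane, y lateral from axis
a=.029; O=np.array([.5737,.0331]); d=P[:,:2]-O
xs=d@[np.cos(a),np.sin(a)]; yl=d@[-np.sin(a),np.cos(a)]
m=(xs>-.09)&(xs<.1)&(abs(yl)<.078)&(P[:,2]>.07)&(P[:,2]<.125)
fl=m&(P[:,2]<.083); print('floor',fl.sum(),np.median(P[fl,2]), xs[fl].max())
j=m&(P[:,2]>.086)&(xs>.01)&(abs(yl)<.074)
print('jig pts',j.sum())
if j.sum(): print(np.percentile(xs[j],[2,50,98]),np.percentile(yl[j],[1,10,50,90,99]),np.percentile(P[j,2],[2,50,98]))
h,xe,ye=np.histogram2d(xs[j],yl[j],bins=[np.arange(.01,.1,.01),np.arange(-.08,.081,.01)]); print(h.astype(int))
cv2.imwrite('pics/w2c.png',cv2.resize(c['img'][:,:,::-1],None,fx=1.5,fy=1.5))
```

```text
array([ 0.00792219, -0.15321954,  2.49580676,  0.10908516,  0.10744028,
       -1.68919296])
(array([-0.18,  0.3 ,  0.14]), array([ 0.0018, -0.0063, -0.0077]))
[{'at': [0.5824, 0.0332, 0.076], 'p': 0.87}]
floor 6393 0.07804478413330548 0.09339786444337035
jig pts 254
[0.04586555 0.04901247 0.0626262 ] [-0.06294207 -0.05995936 -0.04753514 -0.03511458 -0.03240533] [0.08633779 0.09360594 0.09477449]
[[ 0  0  0  0  0  0  0  0  0  0  0  0  0  0  0  0]
 [ 0  0  0  0  0  0  0  0  0  0  0  0  0  0  0  0]
 [ 0  0  0  0  0  0  0  0  0  0  0  0  0  0  0  0]
 [ 0 14 47 44 35  0  0  0  0  0  0  0  0  0  0  0]
 [ 0  7 29 29 22  0  0  0  0  0  0  0  0  0  0  0]
 [ 0  4  8  7  8  0  0  0  0  0  0  0  0  0  0  0]
 [ 0  0  0  0  0  0  0  0  0  0  0  0  0  0  0  0]
 [ 0  0  0  0  0  0  0  0  0  0  0  0  0  0  0  0]]
```

View pics/w2c.png

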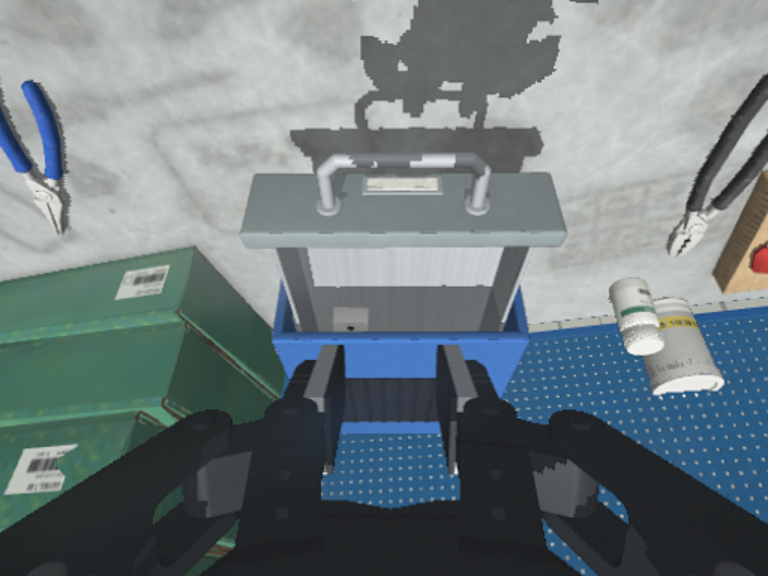

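Run:
```python
from h import *
print(rel([.45,-.245,.22],down(np.deg2rad(73.4))))
```

```text
(array([  1.99,   4.6 , -26.47]), array([-0.1111,  0.2976,  0.6859]))
```

>>> servo_tool --rows '[{"xyz": [2,4.6,-26.5],"rotation": [-0.111,0.298,0.686]},{"xyz": [2,4.6,-26.5],"rotation": [-0.111,0.298,0.686]},{"xyz": [2,4.6,-26.5],"rotation": [-0.111,0.298,0.686]},{"xyz": [2,4.6,-26.5],"rotation": [-0.111,0.298,0.686]},{"xyz": [2,4.6,-26.5],"rotation": [-0.111,0.298,0.686]},{"xyz": [2,4.6,-26.5],"rotation": [-0.111,0.298,0.686]},{"xyz": [2,4.6,-26.5],"rotation": [-0.111,0.298,0.686]},{"xyz": [2,4.6,-26.5],"rotation": [-0.111,0.298,0.686]},{"xyz": [2,4.6,-26.5],"rotation": [-0.111,0.298,0.686]},{"xyz": [2,4.6,-26.5],"rotation": [-0.111,0.298,0.686]}]' --grip -1

```text
time_s: 9.8
tool_pos: [0.4513, -0.2437, 0.2221]
orientation: [0.7, -0.7, 0.1, -0.103]
wrist_force: [-0.2, -0.1, -0.3]
width: 1.005
```

```bash
cat > pl.py <<'E'
from h import *
print(pose()[0])
c=cam('wrist'); r=bot.outline_of(c,'long_nose'); print([x['p'] for x in r], [np.round(x['at'],4) for x in bot.place_of(c,'long_nose')[:1]])
P,u,v=cloud(c,r[0]['pixels']); P=P[(P[:,2]<.025)&(P[:,2]>.003)]
print(len(P),cv2.minAreaRect((P[:,:2]*1000).astype(np.float32)),np.percentile(P[:,2],[50,98]))
X=P[:,:2]; w,V=np.linalg.eigh(np.cov(X.T)); n=V[:,1]*np.sign(V[0,1])
for _ in range(3):   # axis from mid-lines of slices
    l=np.array([-n[1],n[0]]); a=X@n; b=X@l; C=[]
    for s in np.arange(a.min()+.01,a.max()-.01,.01):
        q=b[abs(a-s)<.004]
        if len(q)>5: C.append((s,(np.percentile(q,2)+np.percentile(q,98))/2,np.ptp(q)))
    C=np.array(C); k=np.polyfit(C[:,0],C[:,1],1); t=np.arctan(k[0]); n=np.array([[np.cos(t),-np.sin(t)],[np.sin(t),np.cos(t)]])@n
print('nose dir',n,np.rad2deg(np.arctan2(n[1],n[0])),'range',a.min(),a.max()); print((C*1000).round(1).tolist())
l=np.array([-n[1],n[0]]); mid=(X@n).max()-.0835
bm=(np.percentile(X@l,1)+np.percentile(X@l,99))/2
for off in (.055,.083): print(off, (n*((X@n).max()-.083-off)+l*np.median(C[:,1])).round(4), (n*((X@n).min()+.083-off)+l*np.median(C[:,1])).round(4))
save(c,'w3.png')
E
python3 pl.py
```

```text
[ 0.45125014 -0.24370609  0.22211983]
[0.83, 0.23] [array([ 0.5245, -0.2702,  0.0024])]
1823 ((526.086669921875, -265.5567626953125), (43.33062744140625, 164.4925079345703), 74.52171325683594) [0.01110494 0.01314157]
nose dir [ 0.95484343 -0.29710944] -17.2840718530068 range 0.49931507022151533 0.6635969227959368
[[509.3, -98.9, 39.4], [519.3, -98.6, 43.3], [529.3, -98.4, 43.4], [539.3, -98.2, 42.5], [549.3, -98.1, 42.8], [559.3, -98.1, 38.2], [569.3, -98.5, 36.1], [579.3, -98.3, 33.0], [589.3, -98.6, 31.7], [599.3, -98.3, 22.2], [609.3, -98.7, 20.0], [619.3, -98.6, 21.2], [629.3, -98.4, 16.3], [639.3, -98.4, 11.4], [649.3, -98.5, 7.6]]
0.055 [ 0.4726 -0.2501] [ 0.4743 -0.2506]
0.083 [ 0.4459 -0.2418] [ 0.4475 -0.2423]
```

View pics/w3.png

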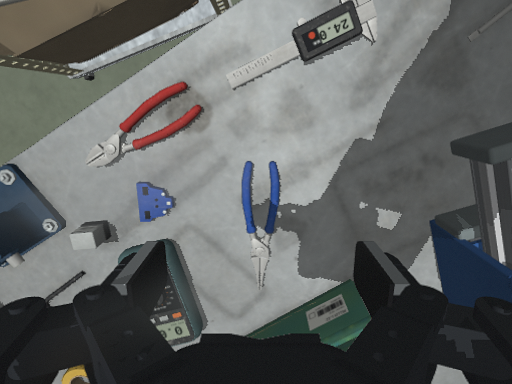

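Run:
```python
from h import *
print(rel([.4735,-.2503,.001],down(np.deg2rad(72.7))))
c=cam('wrist'); P,u,v=cloud(c); g=P[(P[:,2]>.06)&(P[:,2]<.3)&(P[:,0]>.5)&(P[:,1]<-.08)&(P[:,1]>-.36)]
print('box min x', len(g), np.percentile(g[:,0],[0.5,5]), g[g[:,0]<np.percentile(g[:,0],1)].mean(0), g[:,2].max())
c=cam('top'); P,u,v=cloud(c); g=P[(P[:,2]>.2)&(P[:,0]>.55)&(P[:,1]<-.08)&(P[:,1]>-.5)]
print(cv2.boxPoints(cv2.minAreaRect((g[:,:2]*1000).astype(np.float32))), g[:,2].max())
```

```text
(array([2.160e+00, 2.216e+01, 2.000e-02]), array([-0.0009,  0.0136,  0.0043]))
box min x 1297 [0.62895428 0.63043479] [ 0.6288671  -0.17648546  0.07728179] 0.10212740462504444
[[ 618.8467  -151.8887 ]
 [ 732.8031  -571.1598 ]
 [1022.3944  -492.44986]
 [ 908.438    -73.17877]] 0.5495411392933179
```

>>> servo_tool --rows '[{"xyz": [2.2,5,0],"rotation": [0,0.014,0.004]},{"xyz": [2.2,10,0],"rotation": [0,0.014,0.004]},{"xyz": [2.2,14,0],"rotation": [0,0.014,0.004]},{"xyz": [2.2,17,0],"rotation": [0,0.014,0.004]},{"xyz": [2.2,19,0],"rotation": [0,0.014,0.004]},{"xyz": [2.2,20.5,0],"rotation": [0,0.014,0.004]},{"xyz": [2.2,21.5,0],"rotation": [0,0.014,0.004]},{"xyz": [2.2,22.1,0],"rotation": [0,0.014,0.004]},{"xyz": [2.2,22.1,0],"rotation": [0,0.014,0.004]}]'

```text
time_s: 10.95
tool_pos: [0.474, -0.2513, 0.0012]
orientation: [0.699, -0.699, 0.107, -0.107]
wrist_force: [-0.2, 0.1, 0.1]
width: 1.003
```

>>> servo_tool --rows '[{"xyz": [0,0,0],"rotation": [0,0,0]},{"xyz": [0,0,0],"rotation": [0,0,0]},{"xyz": [0,0,0],"rotation": [0,0,0]},{"xyz": [0,0,0],"rotation": [0,0,0]},{"xyz": [0,0,0],"rotation": [0,0,0]},{"xyz": [0,0,0],"rotation": [0,0,0]}]' --grip 1 --newtons 50

```text
time_s: 11.55
tool_pos: [0.4744, -0.2515, 0.0024]
orientation: [0.699, -0.699, 0.106, -0.107]
wrist_force: [-1.8, 0.7, 8.7]
width: 0.493
```

>>> servo_tool --rows '[{"xyz": [0,-1,0],"rotation": [0,0,0]},{"xyz": [-1,-3,0],"rotation": [0,0,0]},{"xyz": [-3,-6,0],"rotation": [0,0,0]},{"xyz": [-5,-10,0],"rotation": [0,0,0]},{"xyz": [-6,-14,0],"rotation": [0,0,0]},{"xyz": [-6,-18,0],"rotation": [0,0,0]},{"xyz": [-6,-21,0],"rotation": [0,0,0]},{"xyz": [-6,-21,0],"rotation": [0,0,0]}]'

```text
time_s: 12.35
tool_pos: [0.4188, -0.2349, 0.216]
orientation: [-0.698, 0.7, -0.104, 0.11]
wrist_force: [0.1, -0.3, -1.5]
width: 0.495
```

Run:
```python
from h import *
p,R=pose(); print(p,bot.sense()['width'],bot.sense()['joint_positions'])
c=cam('wrist'); save(c,'w4.png'); r=bot.outline_of(c,'long_nose'); print([x['p'] for x in r])
P,u,v=cloud(c,r[0]['pixels']); Q=(P-p)@R  # tool coords
Q=Q[(abs(Q[:,1])<.06)&(abs(Q[:,2])<.04)&(Q[:,0]>-.06)&(Q[:,0]<.2)]
for x0 in np.arange(-.04,.16,.015):
    q=Q[abs(Q[:,0]-x0)<.005]
    if len(q)>3: print(round(x0,3),len(q),np.percentile(q[:,1],[5,50,95]).round(4),np.percentile(q[:,2],[5,95]).round(4))
print(Q[:,0].max(),Q[:,0].min())
```

```text
[ 0.41875508 -0.23487195  0.21599877] 0.4950092403908822 [-5.36584969e-01  2.27609150e-01  1.96081278e+00  1.25560145e-03
  9.44963883e-01 -1.80481249e+00]
[0.83]
-0.025 781 [-0.0096 -0.008  -0.0037] [-0.0179  0.0164]
-0.01 869 [-0.0102 -0.0089 -0.006 ] [-0.0202  0.0192]
0.005 807 [-0.01   -0.0088 -0.0056] [-0.0206  0.02  ]
0.02 788 [-0.0099 -0.0085 -0.0052] [-0.0203  0.0204]
0.035 703 [-0.0096 -0.0084 -0.0045] [-0.0177  0.0183]
0.05 34 [-0.0067 -0.004  -0.0003] [-0.008   0.0096]
0.051670769692934354 -0.028680355604590726
```

View pics/w4.png

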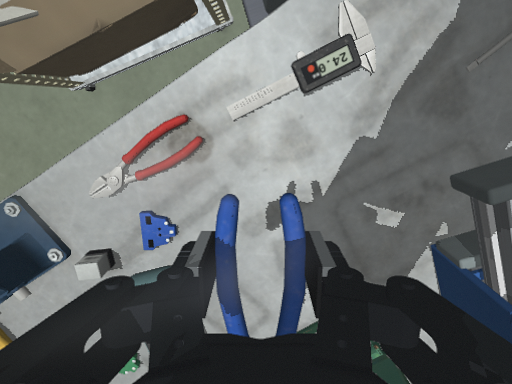

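```bash
cat >> h.py <<'E'
A_=.029; O_=np.array([.5737,.0331]); YL=.020
def unitw(xs,yl,h): return np.r_[O_+xs*np.array([np.cos(A_),np.sin(A_)])+yl*np.array([-np.sin(A_),np.cos(A_)]),.078+h]
def wp(xs,h,deg):
    t=np.deg2rad(deg); R=down(np.pi/2+A_,t)
    return unitw(xs,YL,h)-R@np.array([.138,.003,0]), R
def unitc(p):
    d=np.array(p)[:2]-O_; return np.array([d@[np.cos(A_),np.sin(A_)], d@[-np.sin(A_),np.cos(A_)], p[2]-.078])
E
python3 - <<'E'
from h import *
p,R=wp(-.03,.10,32); print(p,R[:,0],R[:,1]); print(rel(p,R))
E
```

```text
[0.42774036 0.0488744  0.253673  ] [ 0.84769152  0.02458995 -0.52991926] [-0.52969645 -0.0153655  -0.8480481 ]
(array([-7.37, -4.15, 27.29]), array([-0.0932, -0.3234,  0.5549]))
```

>>> servo_tool --rows '[{"xyz": [-1.5,-1,5],"rotation": [0,0,0]},{"xyz": [-3,-2,9],"rotation": [-0.02,-0.06,0.1]},{"xyz": [-4,-3,13],"rotation": [-0.03,-0.12,0.2]},{"xyz": [-5,-3.5,17],"rotation": [-0.05,-0.18,0.3]},{"xyz": [-6,-4,21],"rotation": [-0.07,-0.24,0.42]},{"xyz": [-7,-4.1,25],"rotation": [-0.09,-0.3,0.52]},{"xyz": [-7.4,-4.15,27.3],"rotation": [-0.093,-0.323,0.555]},{"xyz": [-7.4,-4.15,27.3],"rotation": [-0.093,-0.323,0.555]},{"xyz": [-7.4,-4.15,27.3],"rotation": [-0.093,-0.323,0.555]},{"xyz": [-7.4,-4.15,27.3],"rotation": [-0.093,-0.323,0.555]}]'

```text
time_s: 13.45
tool_pos: [0.4268, 0.0483, 0.2524]
orientation: [-0.677, 0.682, -0.186, -0.205]
wrist_force: [0.0, 0.8, -1.3]
width: 0.495
```

Run:
```python
from h import *
p,R=pose(); print(p,R.round(3).tolist(),'nose',unitc(p+R@[.138,.003,0]),bot.sense()['joint_positions'],bot.sense()['width'])
for w in [(-.03,.10,32),(-.018,.04,34),(-.018,.006,34),(0.005,.006,29),(.03,.006,25),(.05,.005,22),(.07,.005,19),(.085,.005,17)]: print(w,*[x.tolist() for x in rel(*wp(*w))])
c=cam('scene'); save(c,'s5.png'); r=bot.outline_of(c,'long_nose'); print([x['p'] for x in r])
if r:
    P,u,v=cloud(c,r[0]['pixels']); Q=(P-p)@R; Q=Q[(abs(Q[:,2])<.04)&(Q[:,0]>-.06)&(Q[:,0]<.2)&(abs(Q[:,1])<.05)]
    for x0 in np.arange(-.04,.16,.02):
        q=Q[abs(Q[:,0]-x0)<.008]
        if len(q)>3: print(round(x0,3),len(q),np.percentile(q[:,1],[5,50,95]).round(4),np.percentile(q[:,2],[5,95]).round(4))
i=c['img'][:,:,::-1]; cv2.imwrite('pics/s5c.png',cv2.resize(i[60:260,180:380],None,fx=3,fy=3))
```

```text
[0.42679907 0.04826719 0.2523972 ] [[0.846, -0.532, -0.028], [0.024, -0.014, 1.0], [-0.533, -0.846, 0.001]] nose [-0.03119372  0.01932574  0.09836662] [ 0.06906729  0.40124703  1.73057049  0.02258559  1.57097599 -1.53616043] 0.49455578549416523
(-0.03, 0.1, 32) [0.01, -0.16, 0.06] [-0.0013, -0.0007, -0.0031]
(-0.018, 0.04, 34) [4.24, 3.8, 0.06] [-0.0013, -0.0007, 0.0318]
(-0.018, 0.006, 34) [6.05, 6.68, 0.05] [-0.0013, -0.0007, 0.0318]
(0.005, 0.006, 29) [7.99, 6.66, 0.06] [-0.0012, -0.0007, -0.0555]
(0.03, 0.006, 25) [10.17, 6.29, 0.06] [-0.0012, -0.0008, -0.1253]
(0.05, 0.005, 22) [12.01, 6.02, 0.06] [-0.0012, -0.0008, -0.1776]
(0.07, 0.005, 19) [13.83, 5.67, 0.06] [-0.0012, -0.0009, -0.23]
(0.085, 0.005, 17) [15.21, 5.34, 0.06] [-0.0012, -0.0009, -0.2649]
[0.62]
-0.02 42 [-0.0084 -0.0033  0.0016] [-0.0229  0.0117]
0.0 11 [-0.0074 -0.0056 -0.0023] [0.008  0.0145]
0.02 18 [-0.0072 -0.0037  0.0019] [-0.0246 -0.0156]
0.04 23 [-0.0074 -0.004   0.0034] [-0.0205  0.0104]
0.06 19 [-0.006  -0.0039  0.0026] [-0.0179  0.0057]
0.08 18 [-0.0068 -0.0029  0.0021] [-0.0114 -0.0022]
0.1 17 [-0.0065 -0.0028  0.0011] [-0.0124 -0.0019]
0.12 13 [-0.0055 -0.0018  0.0015] [-0.0061 -0.0002]
```

View pics/s5c.png

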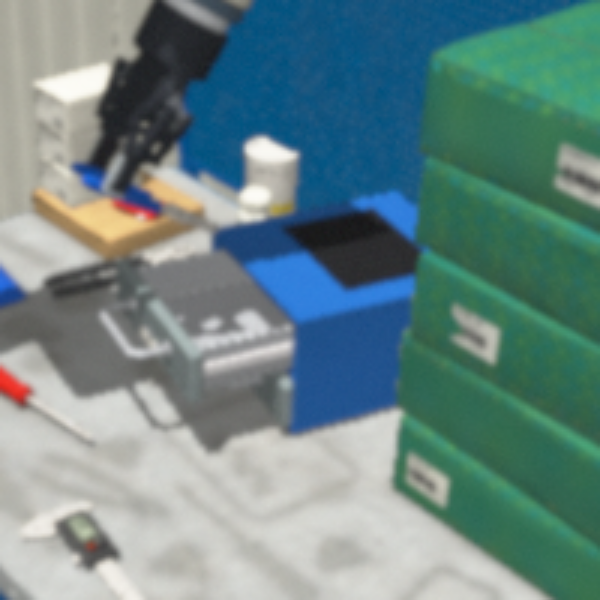

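>>> servo_tool --rows '[{"xyz": [2,1.5,0],"rotation": [0,0,0.02]},{"xyz": [4.2,3.8,0],"rotation": [0,0,0.032]},{"xyz": [4.9,4.8,0],"rotation": [0,0,0.032]},{"xyz": [5.4,5.6,0],"rotation": [0,0,0.032]},{"xyz": [5.8,6.2,0],"rotation": [0,0,0.032]},{"xyz": [6.05,6.6,0],"rotation": [0,0,0.032]},{"xyz": [6.05,6.6,0],"rotation": [0,0,0.032]}]'

```text
time_s: 14.25
tool_pos: [0.4436, 0.0496, 0.1652]
orientation: [-0.674, 0.679, -0.196, -0.216]
wrist_force: [0.6, -0.1, -1.2]
width: 0.494
```

Run:
```python
from h import *
p,R=pose(); print(p,'nose',unitc(p+R@[.138,.003,0]),bot.sense()['wrist_force'])
for w in [(0.005,.006,29),(.03,.006,25),(.05,.005,22),(.07,.005,19),(.085,.005,17)]: print(w,*[x.tolist() for x in rel(*wp(*w))])
```

```text
[0.44357764 0.04955653 0.16517915] nose [-0.01675289  0.02026473  0.00767646] [ 0.57683004 -0.06379122 -1.17984045]
(0.005, 0.006, 29) [1.92, 0.11, -0.02] [-0.0012, 0.0002, -0.0859]
(0.03, 0.006, 25) [4.09, -0.33, -0.02] [-0.0012, 0.0002, -0.1557]
(0.05, 0.005, 22) [5.92, -0.65, -0.02] [-0.0012, 0.0002, -0.2081]
(0.07, 0.005, 19) [7.74, -1.06, -0.02] [-0.0012, 0.0001, -0.2604]
(0.085, 0.005, 17) [9.1, -1.43, -0.02] [-0.0012, 0.0001, -0.2953]
```

>>> servo_tool --rows '[{"xyz": [1,0.1,0],"rotation": [0,0,-0.04]},{"xyz": [1.9,0.1,0],"rotation": [0,0,-0.086]},{"xyz": [3,-0.1,0],"rotation": [0,0,-0.12]},{"xyz": [4.1,-0.33,0],"rotation": [0,0,-0.156]},{"xyz": [5,-0.5,0],"rotation": [0,0,-0.182]},{"xyz": [5.9,-0.65,0],"rotation": [0,0,-0.208]},{"xyz": [6.8,-0.85,0],"rotation": [0,0,-0.234]},{"xyz": [7.7,-1.06,0],"rotation": [0,0,-0.26]},{"xyz": [8.4,-1.25,0],"rotation": [0,0,-0.278]},{"xyz": [9.1,-1.43,0],"rotation": [0,0,-0.295]}]'

```text
time_s: 15.25
tool_pos: [0.5276, 0.052, 0.1259]
orientation: [-0.698, 0.7, -0.094, -0.114]
wrist_force: [-0.5, -0.6, -1.8]
width: 0.5
```

Run:
```python
from h import *
p,R=pose(); print(p,'nose',unitc(p+R@[.138,.003,0]),bot.sense()['wrist_force'],bot.sense()['width'])
for w in [(.085,.005,17),(.085,.005,12),(.085,.004,7),(.085,.003,3),(.085,.003,1)]: print(w,unitc(wp(*w)[0]),*[x.tolist() for x in rel(*wp(*w))])
```

```text
[0.52763948 0.05202409 0.12585945] nose [0.0856279  0.02024419 0.00472642] [-0.47815575 -0.59632473 -1.80773285] 0.5000397898338366
(0.085, 0.005, 17) [-0.04609294  0.02        0.04821621] [-0.07, -0.02, -0.03] [-0.0012, -0.0001, 0.0006]
(0.085, 0.005, 12) [-0.04936063  0.02        0.03662626] [-0.04, 1.19, -0.03] [-0.0012, -0.0001, -0.0866]
(0.085, 0.004, 7) [-0.05160576  0.02        0.02379561] [0.12, 2.48, -0.03] [-0.0012, -0.0002, -0.1739]
(0.085, 0.003, 3) [-0.05265387  0.02        0.01321825] [0.33, 3.52, -0.03] [-0.0012, -0.0002, -0.2437]
(0.085, 0.003, 1) [-0.05292662  0.02        0.00840798] [0.44, 3.99, -0.03] [-0.0012, -0.0002, -0.2786]
```

>>> servo_tool --rows '[{"xyz": [0,0.6,0],"rotation": [0,0,-0.045]},{"xyz": [0,1.2,0],"rotation": [0,0,-0.087]},{"xyz": [0.05,1.8,0],"rotation": [0,0,-0.13]},{"xyz": [0.1,2.4,0],"rotation": [0,0,-0.17]},{"xyz": [0.2,2.9,0],"rotation": [0,0,-0.205]},{"xyz": [0.3,3.4,0],"rotation": [0,0,-0.24]},{"xyz": [0.4,3.8,0],"rotation": [0,0,-0.27]},{"xyz": [0.4,4.1,0],"rotation": [0,0,-0.285]},{"xyz": [0.4,4.1,0],"rotation": [0,0,-0.285]}]'

```text
time_s: 16.15
tool_pos: [0.5183, 0.0518, 0.0853]
orientation: [0.707, -0.707, -0.005, 0.015]
wrist_force: [-0.2, -0.2, -0.3]
width: 0.495
```

Run:
```python
from h import *
p,R=pose(); print(p,'nose',unitc(p+R@[.138,.003,0]),'under grip',unitc(p+R@[0,.003,0]),bot.sense()['wrist_force'],bot.sense()['width'])
```

```text
[0.51827508 0.05178518 0.08534936] nose [0.08308792 0.02023505 0.00251014] under grip [-0.05489981  0.02028774  0.00434963] [-0.2002862  -0.17221062 -0.32124058] 0.49549888875353326
```

>>> servo_tool --rows '[{"xyz": [0,0.2,0],"rotation": [0,0,-0.01]},{"xyz": [0,0.25,0],"rotation": [0,0,-0.01]}]'

```text
time_s: 16.35
tool_pos: [0.5191, 0.0518, 0.0831]
orientation: [0.707, -0.707, -0.009, 0.011]
wrist_force: [0.3, -1.2, -1.1]
width: 0.497
```

>>> servo_tool --rows '[{"xyz": [0,0,0],"rotation": [0,0,0]},{"xyz": [0,0,0],"rotation": [0,0,0]},{"xyz": [0,0,0],"rotation": [0,0,0]},{"xyz": [0,-1,0],"rotation": [0,0,0]},{"xyz": [0,-2.5,0],"rotation": [0,0,0]},{"xyz": [0,-5,0],"rotation": [0,0,0]},{"xyz": [0,-9,0],"rotation": [0,0,0]},{"xyz": [0,-13,0],"rotation": [0,0,0]},{"xyz": [0,-16,0],"rotation": [0,0,0]},{"xyz": [0,-16,0],"rotation": [0,0,0]}]' --grip -0.4

```text
time_s: 17.35
tool_pos: [0.522, 0.0519, 0.2486]
orientation: [0.708, -0.706, -0.013, 0.008]
wrist_force: [-0.5, 0.7, -0.7]
width: 0.702
```

Run:
```python
from h import *
print(pose()[0]); print(rel([.40,.025,.24],down(np.pi/2+.029,-.7)))
```

```text
[0.5220405  0.05188319 0.24858466]
(array([-12.28,   0.77,  -2.34]), array([-0.0014, -0.001 , -0.693 ]))
```

Now look into the drawer from the front.

>>> servo_tool --rows '[{"xyz": [-4,0,-1],"rotation": [0,0,-0.12]},{"xyz": [-8,0,-2],"rotation": [0,0,-0.25]},{"xyz": [-11,0.5,-2.3],"rotation": [0,0,-0.39]},{"xyz": [-12.3,0.7,-2.3],"rotation": [0,0,-0.53]},{"xyz": [-12.3,0.7,-2.3],"rotation": [0,0,-0.65]},{"xyz": [-12.3,0.7,-2.3],"rotation": [0,0,-0.685]},{"xyz": [-12.3,0.7,-2.3],"rotation": [0,0,-0.685]}]'

```text
time_s: 18.05
tool_pos: [0.3944, 0.0251, 0.2377]
orientation: [0.671, -0.663, -0.244, -0.226]
wrist_force: [-0.2, -0.3, -0.9]
width: 0.697
```

```bash
cat > look.py <<'E'
from h import *
import sys
c=cam('wrist'); r=bot.outline_of(c,'long_nose'); print([x['p'] for x in r])
P,u,v=cloud(c); xs,yl,_=np.array([unitc(p) for p in P]).T; h=P[:,2]-.078
m=(xs>-.09)&(xs<.1)&(abs(yl)<.074)&(h>.005)&(h<.045)
for x0 in np.arange(-.09,.1,.01):
    q=m&(abs(xs-x0)<.005)
    if q.sum()>4:
        for nm,s in (('R',yl<-.025),('L',yl>=-.025)):
            k=q&s
            if k.sum()>3: print(nm,round(x0,3),k.sum(),np.percentile(yl[k],[2,98]).round(4),np.percentile(h[k],[50,98]).round(4))
h_=bot.place_of(c,'upper_handle'); print([unitc(x['at']).round(4) for x in h_[:1]])
cv2.imwrite('pics/'+sys.argv[1],cv2.resize(c['img'][100:260,120:400,::-1],None,fx=2.8,fy=2.8))
E
python3 look.py w6.png
```

```text
[0.64]
L -0.05 44 [-0.0009  0.0405] [0.0118 0.0125]
L -0.04 101 [-0.0018  0.0407] [0.0115 0.0126]
L -0.03 91 [-0.0007  0.0397] [0.0114 0.0126]
L -0.02 91 [0.0017 0.0389] [0.0114 0.0125]
L -0.01 83 [0.0031 0.0367] [0.0113 0.0126]
L -0.0 85 [0.0044 0.0364] [0.0113 0.0126]
L 0.01 62 [0.0099 0.032 ] [0.0103 0.0117]
L 0.02 81 [0.0106 0.0295] [0.0108 0.0127]
L 0.03 60 [0.0118 0.0313] [0.0116 0.0136]
L 0.04 62 [0.0104 0.0306] [0.011  0.0118]
R 0.05 234 [-0.0628 -0.0317] [0.0124 0.0166]
L 0.05 37 [0.0142 0.0286] [0.0111 0.012 ]
R 0.06 88 [-0.0636 -0.0322] [0.016  0.0167]
L 0.06 25 [0.0169 0.0261] [0.0113 0.012 ]
R 0.07 4 [-0.056  -0.0327] [0.0155 0.0156]
L 0.07 18 [0.0186 0.0252] [0.011  0.0121]
[array([-0.1424, -0.0014,  0.0264])]
```

View pics/w6.png

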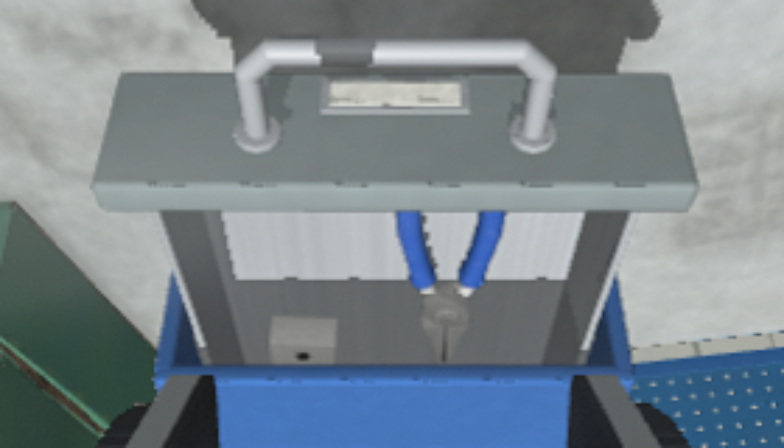

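Run:
```python
from h import *
print(rel([.385,.0285,.20],down(np.pi/2+.029)))
```

```text
(array([-3.49,  2.28,  0.36]), array([-0.0009, -0.0008,  0.6822]))
```

>>> servo_tool --rows '[{"xyz": [-3.5,0,0.4],"rotation": [0,0,0.14]},{"xyz": [-3.5,1,0.4],"rotation": [0,0,0.28]},{"xyz": [-3.5,2,0.4],"rotation": [0,0,0.42]},{"xyz": [-3.5,2.3,0.4],"rotation": [0,0,0.56]},{"xyz": [-3.5,2.3,0.4],"rotation": [0,0,0.682]},{"xyz": [-3.5,2.3,0.4],"rotation": [0,0,0.682]},{"xyz": [-3.5,2.3,0.4],"rotation": [0,0,0.682]},{"xyz": [-3.5,2.3,0.4],"rotation": [0,0,0.682]}]' --grip 1

```text
time_s: 19.0
tool_pos: [0.3826, 0.0289, 0.1985]
orientation: [0.707, -0.707, -0.01, 0.01]
wrist_force: [0.2, -1.3, -0.3]
width: -0.001
```

>>> servo_tool --rows '[{"xyz": [0,4,0],"rotation": [0,0,0]},{"xyz": [0,8,0],"rotation": [0,0,0]},{"xyz": [0,11,0],"rotation": [0,0,0]},{"xyz": [0,11,0],"rotation": [0,0,0]},{"xyz": [0,11,0],"rotation": [0,0,0]}]'

```text
time_s: 19.5
tool_pos: [0.3827, 0.029, 0.0894]
orientation: [0.707, -0.707, -0.009, 0.011]
wrist_force: [-0.6, -0.7, 0.5]
width: -0.001
```

>>> servo_tool --rows '[{"xyz": [1.5,0,0],"rotation": [0,0,0]},{"xyz": [2.5,0,0],"rotation": [0,0,0]},{"xyz": [3,0,0],"rotation": [0,0,0]},{"xyz": [3.5,0,0],"rotation": [0,0,0]},{"xyz": [4,0,0],"rotation": [0,0,0]},{"xyz": [4.5,0,0],"rotation": [0,0,0]},{"xyz": [5.2,0,0],"rotation": [0,0,0]},{"xyz": [6,0,0],"rotation": [0,0,0]},{"xyz": [6.8,0,0],"rotation": [0,0,0]},{"xyz": [7.6,0,0],"rotation": [0,0,0]}]'

```text
time_s: 20.5
tool_pos: [0.4572, 0.031, 0.0893]
orientation: [0.707, -0.707, -0.008, 0.012]
wrist_force: [-8.1, -1.5, 5.3]
width: -0.002
```

>>> servo_tool --rows '[{"xyz": [0.8,0,0],"rotation": [0,0,0]},{"xyz": [1.6,0,0],"rotation": [0,0,0]},{"xyz": [2.4,0,0],"rotation": [0,0,0]},{"xyz": [3,0,0],"rotation": [0,0,0]},{"xyz": [3.5,0,0],"rotation": [0,0,0]},{"xyz": [4,0,0],"rotation": [0,0,0]}]'

```text
time_s: 21.1
tool_pos: [0.4974, 0.0321, 0.0893]
orientation: [0.707, -0.707, -0.008, 0.012]
wrist_force: [-7.6, -0.6, 5.9]
width: 0.003
```

>>> servo_tool --rows '[{"xyz": [0.4,0,0],"rotation": [0,0,0]},{"xyz": [0.8,0,0],"rotation": [0,0,0]},{"xyz": [1.1,0,0],"rotation": [0,0,0]},{"xyz": [1.1,0,0],"rotation": [0,0,0]}]'

```text
time_s: 21.5
tool_pos: [0.509, 0.0324, 0.0893]
orientation: [0.707, -0.707, -0.009, 0.012]
wrist_force: [-4.5, -0.7, 2.5]
width: -0.004
```

>>> servo_tool --rows '[{"xyz": [0.2,0,0],"rotation": [0,0,0]},{"xyz": [0.4,0,0],"rotation": [0,0,0]},{"xyz": [0.4,0,0],"rotation": [0,0,0]}]'

```text
time_s: 21.8
tool_pos: [0.5117, 0.0325, 0.0892]
orientation: [0.707, -0.707, -0.008, 0.013]
wrist_force: [-8.3, -2.9, 6.3]
width: 0.0
```

>>> servo_tool --rows '[{"xyz": [0.2,0,0],"rotation": [0,0,0]},{"xyz": [0.4,0,0],"rotation": [0,0,0]},{"xyz": [0.4,0,0],"rotation": [0,0,0]}]'

```text
time_s: 22.1
tool_pos: [0.5118, 0.0325, 0.0887]
orientation: [0.707, -0.707, -0.005, 0.015]
wrist_force: [-19.4, -1.9, 14.1]
width: 0.001
```

>>> servo_tool --rows '[{"xyz": [0.3,0,0],"rotation": [0,0,0]},{"xyz": [0.3,0,0],"rotation": [0,0,0]}]'

```text
time_s: 22.3
tool_pos: [0.5118, 0.0325, 0.0882]
orientation: [0.707, -0.707, -0.003, 0.017]
wrist_force: [-27.0, -1.7, 20.0]
width: 0.002
```

>>> servo_tool --rows '[{"xyz": [-1,0,0],"rotation": [0,0,0]},{"xyz": [-3,0,0],"rotation": [0,0,0]},{"xyz": [-6,0,0],"rotation": [0,0,0]},{"xyz": [-8,-3,0],"rotation": [0,0,0]},{"xyz": [-8,-8,0],"rotation": [0,0,0]},{"xyz": [-8,-13,0],"rotation": [0,0,0]},{"xyz": [-8,-13,0],"rotation": [0,0,0]}]'

```text
time_s: 23.0
tool_pos: [0.4459, 0.0307, 0.2258]
orientation: [0.708, -0.707, -0.014, 0.006]
wrist_force: [0.3, -0.1, -0.1]
width: -0.002
```

Run:
```python
from h import *
print(pose()[0])
c=cam('wrist'); P,u,v=cloud(c); d=P-np.r_[O_,0]; U=np.array([unitc(p) for p in P])
k=U[(abs(U[:,2]-.029)<.008)&(U[:,0]<-.03)&(U[:,0]>-.09)&(abs(U[:,1])<.03)]; print('bar xs',len(k),np.median(k[:,0]))
f=U[(U[:,2]>.02)&(U[:,2]<.046)&(abs(abs(U[:,1])-.065)<.02)&(U[:,0]>-.05)&(U[:,0]<.0)]; print('face xs',len(f),np.percentile(f[:,0],[5,50]) if len(f) else 0)
cv2.imwrite('pics/w7.png',c['img'][:,:,::-1])
t=cam('top')
for n in ['crimper','side_cutter','multimeter','relay','terminal_blue','pill_bottle','upper_handle','long_nose']: print(n,[(np.round(x['at'],3),round(x['p'],2)) for x in bot.place_of(t,n)[:1]])
```

```text
[0.44592959 0.03069193 0.22583048]
bar xs 0 nan
face xs 86 [-0.04606719 -0.04103562]
crimper [(array([ 0.532,  0.305, -0.003]), 0.68)]
side_cutter [(array([ 0.378, -0.362, -0.004]), 0.55)]
multimeter [(array([ 0.579, -0.406, -0.002]), 0.83)]
relay [(array([ 0.471, -0.46 , -0.006]), 0.62)]
terminal_blue [(array([ 0.458, -0.376,  0.003]), 0.6)]
pill_bottle [(array([0.696, 0.298, 0.002]), 0.58)]
upper_handle [(array([0.525, 0.029, 0.104]), 0.45)]
long_nose [(array([ 0.376, -0.362, -0.002]), 0.47)]
  return _methods._mean(a, axis=axis, dtype=dtype,
  ret = ret.dtype.type(ret / rcount)
```

View pics/w7.png

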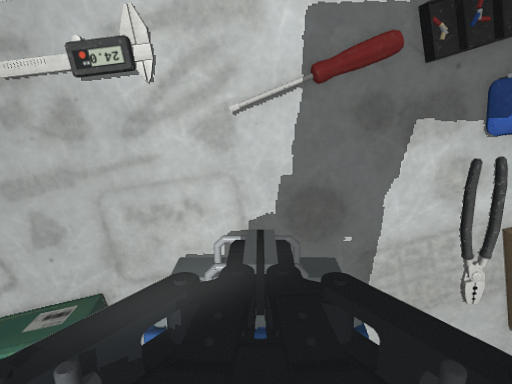

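>>> servo_tool --rows '[{"xyz": [-2,-0.5,0],"rotation": [0,0,-0.13]},{"xyz": [-4,-1,0],"rotation": [0,0,-0.26]},{"xyz": [-4.5,-1.5,0],"rotation": [0,0,-0.39]},{"xyz": [-4.5,-1.5,0],"rotation": [0,0,-0.52]},{"xyz": [-4.5,-1.5,0],"rotation": [0,0,-0.62]},{"xyz": [-4.5,-1.5,0],"rotation": [0,0,-0.62]},{"xyz": [-4.5,-1.5,0],"rotation": [0,0,-0.62]}]'

```text
time_s: 24.2
tool_pos: [0.3969, 0.0292, 0.2339]
orientation: [0.677, -0.67, -0.224, -0.205]
wrist_force: [-0.7, 0.3, 0.4]
width: 0.001
```

Run:
```python
from h import *
print(pose()[0])
c=cam('wrist'); P,u,v=cloud(c); U=np.array([unitc(p) for p in P])
k=U[(abs(U[:,2]-.027)<.006)&(U[:,0]<-.038)&(U[:,0]>-.1)&(abs(U[:,1])<.025)]; print('bar xs',len(k),np.percentile(k[:,0],[5,50,95]) if len(k) else 0)
f=U[(U[:,2]>-.01)&(U[:,2]<.046)&(abs(abs(U[:,1])-.065)<.02)&(U[:,0]>-.07)&(U[:,0]<.01)]; print('face xs',len(f),np.percentile(f[:,0],[5,50,95]) if len(f) else 0)
print([unitc(x['at']) for x in bot.place_of(c,'upper_handle')[:1]])
cv2.imwrite('pics/w8.png',c['img'][:,:,::-1])
```

```text
[0.39694376 0.02918738 0.23385761]
bar xs 327 [-0.05196636 -0.05033147 -0.04683915]
face xs 2246 [-0.01760377 -0.0115353  -0.0103837 ]
[array([-0.04270677, -0.00306297,  0.0243    ])]
```

View pics/w8.png

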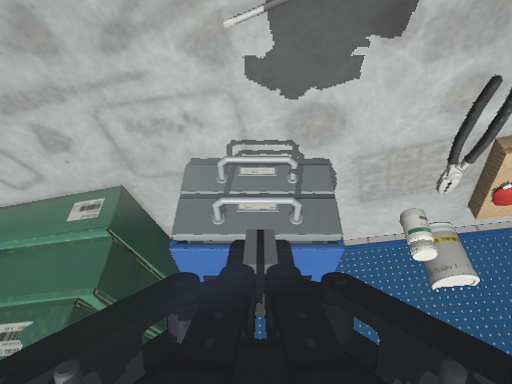

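```bash
python3 -c "
from h import *
print(bot.close_job())"
```

```text
the job is handed in; nothing more can be done
None
```

The blue-handled long-nose pliers are in the upper drawer, nose to the back and lengthwise, and the drawer is shut. I handed the job in at about 24 s.

- **What I did:** I pulled the drawer to its stop and found the jig with the wrist camera, on the right in the rear half, 32–63 mm from the drawer's centreline. I then slid the pliers in nose first at a slant, 20 mm left of the centreline, laid them flat and let go.
- **In the drawer before shutting:** the pliers lay flat, with their upper side 11–13 mm above the floor along the whole length I could see. They were parallel to the drawer, and the gap between nose and jig was about 40 mm. The jig had not moved.
- **Shutting:** I pushed the handle until the drawer stopped, 98 mm in from the open stop; the wrist force reached about 33 N there. Afterwards the front stood about 11 mm proud of the unit, close to the 10 mm I worked out for fully shut, and flush with the lower drawer.
- **Bystanders:** all six were within a few mm of where they started, which is as close as the networks measure.
- **Disagreements:**
  - The network put the upper handle about 2–7 mm off the bar I measured by depth and feel.
  - With the pliers out of sight, it reported them at the side cutter's place with a low score, which I took as a false hit.
  - I could not look inside again once the drawer was shut.

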